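# Clamp the dressing block to its set force

## Robot

A 7-joint arm with a two-finger parallel gripper is mounted at the origin on a cart in front of the work surface, level with it; the furniture and walls round the work are solid. World frame = base frame: x ahead of the robot, y to its left, z up, the work surface at z = 0. Lengths are in m, angles in rad, forces in N, time in s.
With the tool pointing down it reaches from about 0.4 to 0.85 m from the base axis. Payload 4.4 kg.
Tool frame: the origin (TCP) lies between the finger pads; the fingertips stand 14 mm ahead of it and the grasp point (between the pads) lies 5 mm behind it (tip_reach is the distance from the TCP to the fingertips, in m); z points along the fingers, y is the line along which they close (so a half turn about z gives the same grasp; the last joint's range is limited). The gripper opens to 94 mm and grips with 3 to 60 N. Pads are 16 mm wide; open, the fingers measure 119 mm over their backs; the gripper's body (75 mm by 177 mm) begins 78 mm behind the grasp point.
Start: joints at [-1.305, 0.628, 0.038, 1.517, -0.027, 0.996, -0.02], TCP at [0.212, 0.615, 0.219] pointing down, gripper open.
Joint ranges: [-3.06, 3.06], [-0.37, 2.12], [-1.25, 1.32], [0.18, 2.47], [-1.1, 4.24], [0.23, 1.98], [-2.94, 2.94]. Speed limits (rad/s): [2.57, 2.57, 3.14, 3.14, 3.14, 3.14, 3.14].

## Interface

Orientations are given as a rotation vector (axis times angle).
In Python, from rig import move_ptp, servo_line, move_j, open_jaws, grab, sleep, solve_ik, grab_frame, IKError, finish_job, current_t, current_joint_pos, current_joint_velocities, current_joint_efforts, current_tool_pos, current_ee_rot, current_wrist_force, current_torque, current_width, current_gripper_force, tip_reach gives the robot as it stands. Calls block until the motion is done:
- move_ptp(position, orientation): joint-space move of the TCP to a pose.
- servo_line(position, attitude=None, v=0.15, guard=None): straight line of the TCP; attitude=None keeps the orientation; v is the mean speed in m/s. With guard (N) it stops when the force on the tool has changed by that much, and returns True; else False.
- move_j(angles): joint-space move.
- open_jaws() and grab(): open the fingers fully, or close them until they stop; the grip force is fixed at half the most.
- sleep(seconds).
- solve_ik(position, orientation): joint angles nearest the present ones, or None.
- grab_frame(name): name is "side" or "top" or "wrist"; returns a dict with "color" (420x560x3 uint8, red, green, blue), "vfov" (degrees; the focal length in pixels is half the picture's height over the tangent of half this angle, whatever the lens; pixels are square), "cx", "cy" (the principal point, pixels), "xyz" and "orientation" of the camera in the world. Camera axes: x right, y up, looking along -z (the intrinsics and any distortion apply to the point x, -y, -z); pixel columns grow to the right and rows downward; lengths in m; the calibration is good to about 2 mm. A picture is of the moment at which its call begins. There is no depth.
A pose or a line that the arm cannot do raises IKError and nothing moves.
- finish_job(): hands the job in; it is judged then, once.
Readings, each from a call of its own:
- current_t(): time.
- current_joint_pos(): joint angles.
- current_joint_velocities(): joint speeds.
- current_joint_efforts(): joint torques, N m.
- current_tool_pos(): TCP position.
- current_ee_rot(): TCP orientation.
- current_wrist_force(): force on the tool from outside, world axes, zero at the start.
- current_torque(): the same for the moment, N m.
- current_width(): finger opening in m.
- current_gripper_force(): force on a finger pad.
Only numpy, scipy, OpenCV 4.12 (cv2) and the standard library are available. Lean on these libraries where they do the work, as an engineer would, in place of code of your own. Each camera call takes 0.05 s, during which the arm holds its last target. There are 200 camera calls.

## Task

Clamp the dark grey dressing block in the blue swing clamp, ready for truing grinding points. Lay it flat on the steel bed, long side pushed fully home against the back fence and its left end against the end stop, then swing the arm over it to its stop and turn the black knob clockwise until the orange set-force tab pops out of the pressure head under it. Stop right there and let go: the block is brittle, and tightening well past the pop cracks it; leave everything else where it stands.

Things in the scene. Friction and masses are not known exactly. Their poses are not given: they have to be found in the camera images.
- dressing_block: loose dark grey silicon-carbide dressing block, 24 x 60 x 18 mm, about 60 g, lying flat on the desk in front of the clamp. Origin at the centre of its underside; x across its width (24 mm, grasp it so), y along its length, z up (18 mm).
- clamp: the clamp's aluminium base, 90 x 170 x 12 mm, fixed to the desk. Origin on the desk; the plate runs from x = -40 to +50 mm and y = -85 to +85 mm; x points to the back fence, y to the post (at 0, 66) that carries the blue arm. A slim stop pillar for the arm (top at z = 90 mm) stands at (-21, 16), the steel bed for the block round (0, -40).
- nest (a point): where the block's origin is once it is home: on the bed's top, 22 mm above the desk. Frame as the base's: the fence face is at x = +12 mm (50 mm long), the end stop's face at y = +30 mm; both stand 6 mm above the bed, the other two sides are open. The bed is 36 mm wide. The block's y runs along this y, either way round.
- pivot_top (a point): top of the blue arm (100 mm above the desk) on the vertical axis of the post about which it swings. The arm is 30 mm wide and its underside 76 mm above the desk; it stays where it is left, with 0.1 N m of friction: 1 to 2 N at the knob move it, so it can be swung by gripping the knob and moving along the arc.
- clamp_arm (a joint): swing angle of the blue arm, rad: 0 = closed, against its stop and over the bed (the arm then points from the post along -y of the base); it grows counter-clockwise seen from above, so at 1.57 it would point along +x of the base. At the start it stands open, about 1 to 1.3.
- knob_grip (a point): on the axis of the black knurled knob, 90 mm from the post's axis along the arm, at the height to grip: 124 mm above the desk. Knob 40 mm across, from 104 to 136 mm above the desk; the spindle end (10 mm across) stands up to 13 mm out of it. Clockwise from above drives the pad down 2.5 mm per rad; the knob keeps its height, turns with 0.08 N m of friction and holds where it is left.
- clamp_tab (a joint): how far the orange set-force tab (13 mm wide, 5 mm thick) stands out of its slot in the silver pressure head, 26 mm across, under the knob; the slot faces the robot when the arm is closed, about 60 mm above the desk. 0 = hidden; it snaps out to about 0.011 m once the pad presses with 14 N. From contact the pad's force starts at 5 N and grows 7.5 N per rad of knob; above 20 N the block cracks.
- clamp_pad: the grey pressure pad, 18 mm across, on the sprung plunger of the silver pressure head under the knob; it does not rotate. Origin on the knob's axis, not on the pad itself. It hovers about 2 to 6 mm over a seated block until screwed down, so some 2 to 3.6 rad of knob are needed, differing each time; it presses on the block's top 16 mm from the block's centre.
- point_stand: bystander: beech block with mounted grinding points, 30 x 90 x 50 mm, behind the clamp on the right.
- grinder: bystander: black rotary handpiece, 191 mm long, on a small dark rest behind the clamp.
- blower: bystander: blue rubber dust blower, 101 mm tall, behind the clamp on the left.
- dish: bystander: shallow clear dish, 68 mm across, left of the clamp.

How it is judged:
On the way, in this order (a step that is already met when the one before it is completed fails the run):
1. the block lies flat on the bed, home against fence and end stop (x of dressing_block in the frame of nest between -0.003 and 0.002 m and y of dressing_block in the frame of nest between -0.003 and 0.002 m and z of dressing_block in the frame of nest between -0.003 and 0.003 m and angle between the y axis of dressing_block and the y axis of nest, either way round below 0.06 rad), for 0.2 s.
2. the arm is swung over the seated block to its stop (all of step 1 and value of joint clamp_arm below 0.05 rad), for 0.2 s.
3. the tab has popped out with the block clamped at its set force (all of step 2 and value of joint clamp_tab above 0.007 m and contact force between clamp_pad and dressing_block between 12 and 20 N), for 0.2 s.
At the end, for the whole second after the job is handed in: The block lies flat on the bed within 3 mm of fence and end stop and square to them (0.06 rad), the arm is at its stop (within 0.05 rad), the orange tab stands out by more than 7 mm, and the pad presses on the block with 12 to 20 N; all at rest and released (all of step 3 and linear speed of dressing_block below 0.01 m/s); the robot touches nothing.
It fails at once if the pad presses on the brittle block with more than 20 N (contact force between clamp_pad and dressing_block above 20 N).
It fails at once if a bystander (grinding points, handpiece, blower or dish) is pushed more than 30 mm from its place (distance of any of point_stand, grinder, blower, dish from where it was at the start of the episode above 0.03 m).
It also fails if it takes over 72 s, if anything falls off the work surface, if the arm or the gripper's body presses on something with over 40 N, if the wrist force passes 120 N, or if a joint passes its speed limit or range.

## Working session

There is one attempt and no reset: what is moved stays moved. The work goes in short steps, each a Python script; the robot and the scene stay as the last script left them, time stands still between calls to the robot, and variables do not carry over. Pictures are saved under pics/ and viewed, at most 10 in all, crops included, and the job is handed in when it is done.

```bash
ls; mkdir -p pics
python3 - <<'E'
from rig import *
import cv2,numpy as np
for n in ("top","side"):
    f=grab_frame(n); cv2.imwrite(f"pics/{n}0.png",f["color"][:,:,::-1])
    print(n,{k:v for k,v in f.items() if k!="color"})
print(current_t(),current_tool_pos(),current_ee_rot(),current_width(),tip_reach)
E
```

```text
pics
top {'vfov': 47.63722654182919, 'cx': 281.6252561204503, 'cy': 205.6434625781333, 'xyz': array([0.53505488, 0.0263006 , 1.10683622]), 'orientation': array([ 0.05212554, -0.07083129, -1.55477434])}
side {'vfov': 55.37158601222025, 'cx': 282.1780822111476, 'cy': 209.7219414020352, 'xyz': array([ 0.07680536, -0.46655293,  0.49828708]), 'orientation': array([ 0.99625407, -0.44964726, -0.74093279])}
0.1 [0.21150059 0.61403233 0.21865165] [-5.18734193e-01 -3.09820371e+00  2.62506122e-03] 0.09380262709084197 0.014
```

View pics/top0.png

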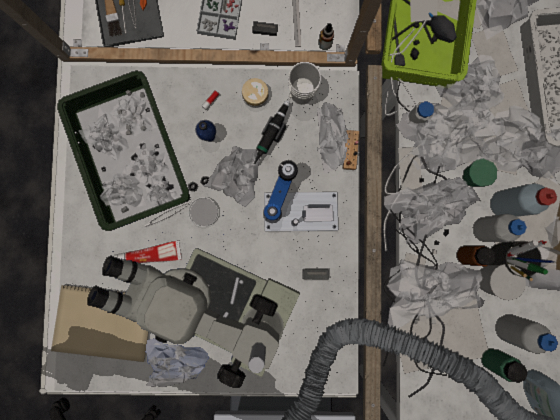

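View pics/side0.png

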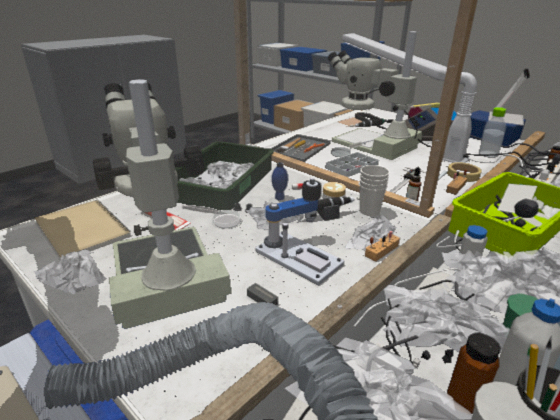

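The top view shows the plate at about (265–338, 191–231), the arm post at (272,212), the knob at (288,170) and the block at (316,274). The side view shows the block at (262,295) and the knob at (312,188). A tall microscope and a hose stand in front and may get in the way.

```bash
cat > h.py <<'E'
from rig import *
import cv2,numpy as np
from scipy.spatial.transform import Rotation as R
def ray(f,uv):
    u,v=uv; fl=f["color"].shape[0]/2/np.tan(np.radians(f["vfov"]/2))
    d=np.array([(u-f["cx"])/fl,-(v-f["cy"])/fl,-1.])
    d=R.from_rotvec(f["orientation"]).apply(d); return np.array(f["xyz"]),d/np.linalg.norm(d)
def plane(f,uv,z):
    o,d=ray(f,uv); return o+d*(z-o[2])/d[2]
def tri(f,a,g,b):
    o,d=ray(f,a);p,e=ray(g,b); s=np.linalg.lstsq(np.c_[d,-e],p-o,rcond=None)[0]
    A=o+d*s[0];B=p+e*s[1]; return (A+B)/2,np.linalg.norm(A-B)
def proj(f,P):
    fl=f["color"].shape[0]/2/np.tan(np.radians(f["vfov"]/2))
    c=R.from_rotvec(f["orientation"]).inv().apply(np.array(P)-f["xyz"])
    return np.array([f["cx"]-fl*c[0]/c[2], f["cy"]+fl*c[1]/c[2]])
E
python3 - <<'E'
from h import *
t=grab_frame("top");s=grab_frame("side")
for n,a,b in (("coltop?",(257,365),(139,85)),("knob",(288,169),(312,182)),("hose apex",(350,330),(255,310)),("eyepiece",(120,268),(125,100))):
    print(n,tri(t,a,s,b))
for n,uv,z in (("block",(316,274),.018),("post",(272,212),.1),("knob",(288,170),.136)): print(n,plane(t,uv,z))
g=cv2.cvtColor(t["color"],cv2.COLOR_RGB2GRAY)
m=np.zeros_like(g);m[255:292,292:340]=(g[255:292,292:340]<110)
for c in cv2.findContours(m,0,1)[0]:
    if cv2.contourArea(c)>50:
        r=cv2.minAreaRect(c);print(r); print([plane(t,p,.018).round(4) for p in cv2.boxPoints(r)])
a=cv2.resize(t["color"][150:290,255:355],None,fx=4,fy=4,interpolation=cv2.INTER_CUBIC)
b=cv2.resize(s["color"][175:315,245:345],None,fx=4,fy=4,interpolation=cv2.INTER_CUBIC)
cv2.imwrite("pics/crop1.png",np.hstack([a,b])[:,:,::-1])
for q in ([.4,-.05,.2],[.38,-.06,.01],[.53,-.06,.03],[.55,-.06,.25],[.6,-.02,.12]):
    for rv in ((np.pi,0,0),(2.2214,2.2214,0),(-2.2214,2.2214,0)): print(q,rv,solve_ik(q,rv))
E
```

```text
coltop? (array([0.35467208, 0.05060794, 0.381722  ]), np.float64(0.0024793634126116636))
knob (array([0.68696798, 0.00294328, 0.14092893]), np.float64(0.001110760301838207))
hose apex (array([ 0.3639884 , -0.14053923,  0.09383415]), np.float64(0.02353759909120967))
eyepiece (array([0.47391495, 0.2974653 , 0.29592981]), np.float64(0.0352345173707517))
block [ 0.46616055 -0.06646677  0.018     ]
post [0.60045041 0.03506984 0.1       ]
knob [0.6852926  0.00321735 0.136     ]
((316.0, 273.5), (11.0, 28.0), 90.0)
[array([ 0.4793, -0.0345,  0.018 ]), array([ 0.4801, -0.0982,  0.018 ]), array([ 0.4553, -0.0984,  0.018 ]), array([ 0.4545, -0.0348,  0.018 ])]
[0.4, -0.05, 0.2] (3.141592653589793, 0, 0) [-0.63859052  0.47560859  0.98942209  2.20046114 -0.59085549  0.75721839
 -0.8215277 ]
[0.4, -0.05, 0.2] (2.2214, 2.2214, 0) [-0.39183534  0.3638853   0.59517333  2.19542417 -0.32831107  0.66712985
  0.43378015]
[0.4, -0.05, 0.2] (-2.2214, 2.2214, 0) [-0.71349725  0.55214838  1.1487382   2.20180633 -0.7065436   0.82878132
 -2.24646233]
[0.38, -0.06, 0.01] (3.141592653589793, 0, 0) [ 0.43304517 
[... 787 characters left out ...]
 0.85731466  1.76768405 -0.50885123  1.02728999
 -0.99960442]
[0.55, -0.06, 0.25] (2.2214, 2.2214, 0) [-0.27307373  0.4945596   0.50072775  1.76246023 -0.28256001  0.95640666
  0.34162139]
[0.55, -0.06, 0.25] (-2.2214, 2.2214, 0) [-0.59869218  0.71006179  1.1462086   1.77052416 -0.71085755  1.14433232
 -2.36494369]
[0.6, -0.02, 0.12] (3.141592653589793, 0, 0) [-0.43561767  0.79607569  0.72111789  1.76670927 -0.68150091  0.84647454
 -0.96191798]
[0.6, -0.02, 0.12] (2.2214, 2.2214, 0) [-0.22522548  0.70490412  0.34357651  1.76057343 -0.33205285  0.73347186
  0.29156593]
[0.6, -0.02, 0.12] (-2.2214, 2.2214, 0) [ 0.26813298  0.71576214 -0.45672226  1.74520221  0.42406488  0.7799082
  2.74407933]
```

View pics/crop1.png

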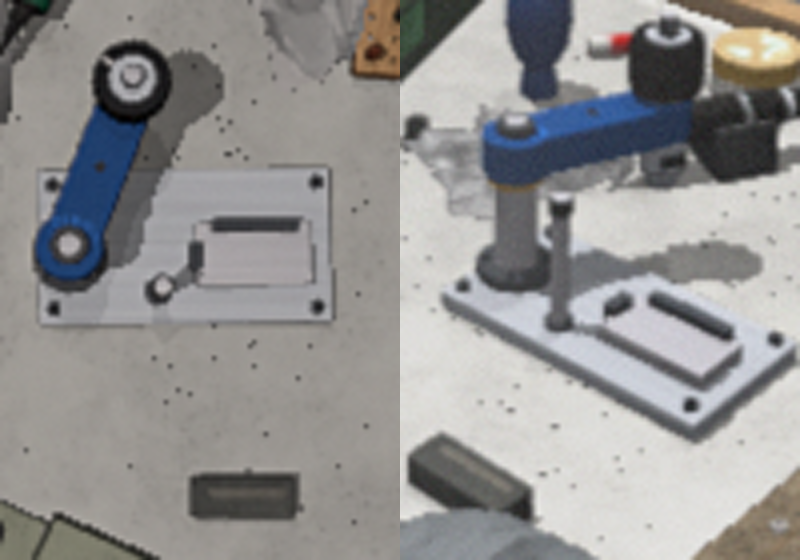

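Crop reading (4x scale). Top view: plate corners at (38,168), (331,166), (38,323) and (333,321); bed at (195–313, 222–285); block corners at (189,475)–(298,518). The side view shows the arm open and the bed empty. The microscope column top is at about (0.35, 0.05, 0.38), so I'll raise the arm, sweep over, and lean the elbow to the right.

Run:
```python
from h import *
t=grab_frame("top")
c=lambda u,v:(255+(u+.5)/4-.5,150+(v+.5)/4-.5)
q=[plane(t,c(*p),.012) for p in ((38,168),(331,166),(333,321),(38,323))] # BL(+x,+y) BR FR FL
for p in q: print(p.round(4))
# clamp coords
C=np.array([[50,85],[50,-85],[-40,-85],[-40,85]])/1000
Q=np.array(q)[:,:2]; cc=C-C.mean(0); qq=Q-Q.mean(0)
a=np.arctan2((cc[:,0]*qq[:,1]-cc[:,1]*qq[:,0]).sum(),(cc*qq).sum())
Rm=np.array([[np.cos(a),-np.sin(a)],[np.sin(a),np.cos(a)]]); T=Q.mean(0)-Rm@C.mean(0)
print("clamp",a,T,"res",(Q-(C@Rm.T+T)).round(4).tolist())
print("post pred",Rm@[0,.066]+T,"meas",plane(t,c(70,245),.1))
print("knob",plane(t,c(133,77),.145))
print("bed corners",[plane(t,c(*p),.022).round(4) for p in((313,222),(311,285),(195,284))])
b=[plane(t,c(*p),.018).round(4) for p in((189,475),(298,473),(298,518),(190,519))];print(b,np.mean(b,0))
move_j([-1.305,.2,.038,1.4,-.027,1.54,-.02]); print(current_tool_pos())
move_j([.3,.2,-.456,1.4,.5,1.54,-.583]); print(current_tool_pos(),current_t())
move_ptp([.50,-.07,.28],[2.2214,2.2214,0])
print(current_joint_pos(),current_tool_pos(),current_wrist_force())
w=grab_frame("wrist");s=grab_frame("side");print({k:v for k,v in w.items() if k!="color"},current_t())
cv2.imwrite("pics/w1.png",np.hstack([w["color"][:,:,::-1],cv2.resize(s["color"],(240,180))[:,:,::-1].repeat(1,0) if 0 else np.vstack([cv2.resize(s["color"],(240,180)),cv2.resize(grab_frame("top")["color"],(240,240))])[:,:,::-1]]))
```

```text
[0.6531 0.0548 0.012 ]
[ 0.657  -0.1149  0.012 ]
[ 0.5673 -0.1165  0.012 ]
[0.5636 0.0532 0.012 ]
clamp 0.021346832698143102 [ 0.60523259 -0.03092898] res [[-0.0003, -0.0003], [-0.0001, -0.0], [0.0002, 0.0003], [0.0001, 0.0]]
post pred [0.6038238  0.03505598] meas [0.60284491 0.03484361 0.1       ]
knob [0.6862122  0.00371798 0.145     ]
bed corners [array([ 0.6235, -0.1034,  0.022 ]), array([ 0.5873, -0.1025,  0.022 ]), array([ 0.5869, -0.0362,  0.022 ])]
[array([ 0.4784, -0.0342,  0.018 ]), array([ 0.4804, -0.0962,  0.018 ]), array([ 0.455 , -0.0964,  0.018 ]), array([ 0.4536, -0.0351,  0.018 ])] [ 0.46685  -0.065475  0.018   ]
[0.16354904 0.46658583 0.51007822]
[ 0.5127459  -0.14453747  0.54800772] 3.9917
[ 0.47228641  0.3882896  -0.54300009  1.82141352  0.23643463  0.99371707
 -0.16705805] [ 0.50115124 -0.06976232  0.28106815] [-0.44637765 -1.74122631  0.35113905]
{'vfov': 58.4609702033331, 'cx': 279.4498544194921, 'cy': 207.49346101275995, 'xyz': array([0.49965593, 0.00428344, 0.44615089]), 'orientation': array([-2.62467877e-01, -2.42814279e-03, -8.75002159e-05])} 5.1667
```

View pics/w1.png

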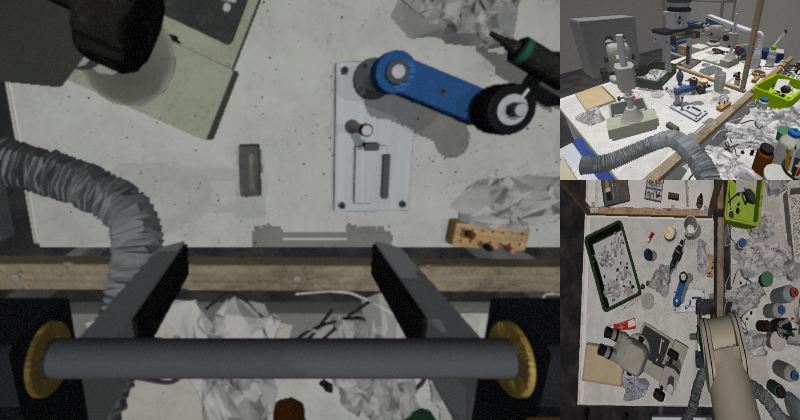

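The wrist view shows the block at (239–261, 144–195), the plate at (335–412, 62–210), the knob at (503,108) and the arm pivot at (398,71). The microscope's black focus knob at (120,30) looks close to the wrist camera, so I'll triangulate it and cross-check the poses before going down.

Run:
```python
from h import *
t=grab_frame("top");w=grab_frame("wrist")
tt=cv2.imread("pics/top0.png"); 
print("mic knob",tri(t,(263,306),w,(125,25)),tri(t,(275,303),w,(160,15)))
g=cv2.cvtColor(w["color"],cv2.COLOR_RGB2GRAY)
m=np.zeros_like(g);m[135:205,225:275]=g[135:205,225:275]<105
c=max(cv2.findContours(m,0,1)[0],key=cv2.contourArea);r=cv2.minAreaRect(c);print(r)
for z in(.018,): print("block",plane(w,r[0],z),[plane(w,p,z).round(4) for p in cv2.boxPoints(r)])
C=np.array([[50,85],[50,-85],[-40,-85],[-40,85]])/1000
q=[plane(w,p,.012) for p in((410,209),(335,210),(335,62))];print("plate FR..",q)
print("pivot",plane(w,(398,71),.1),"knob",plane(w,(513,112),.145))
for rv in((2.2214,2.2214,0),(-2.2214,2.2214,0)):
  for p in([.467,-.07,.2],[.467,-.07,.022],[.605,-.075,.1],[.605,-.075,.044]): print(p,rv[0],solve_ik(p,rv))
```

```text
mic knob (array([0.42011369, 0.04639386, 0.23244123]), np.float64(0.002590110414299685)) (array([0.44199524, 0.03295201, 0.28032933]), np.float64(0.02370897700720236))
((250.0, 170.0), (52.0, 22.0), 90.0)
block [ 0.46647011 -0.06610457  0.018     ] [array([ 0.4546, -0.0365,  0.018 ]), array([ 0.4795, -0.0365,  0.018 ]), array([ 0.4787, -0.0968,  0.018 ]), array([ 0.453 , -0.0968,  0.018 ])]
plate FR.. [array([ 0.6570508 , -0.11429318,  0.012     ]), array([ 0.56705871, -0.11551405,  0.012     ]), array([0.56059781, 0.05109056, 0.012     ])]
pivot [0.60333465 0.03428951 0.1       ] knob [6.81915073e-01 3.21965830e-04 1.45000000e-01]
[0.467, -0.07, 0.2] 2.2214 [ 0.45409229  0.44246777 -0.50685681  2.01018159  0.30576087  0.76234172
 -0.2354057 ]
[0.467, -0.07, 0.022] 2.2214 [ 0.25309345  0.73841721 -0.24151343  2.14631127  0.546639    0.3149609
 -0.45159074]
[0.605, -0.075, 0.1] 2.2214 [ 0.34658434  0.75279712 -0.44214166  1.73164334  0.44006477  0.75706161
 -0.31579467]
[0.605, -0.075, 0.044] 2.2214 [ 0.32283139  0.83038013 -0.40373334  1.75841599  0.49592119  0.65546282
 -0.36291035]
[0.467, -0.07, 0.2] -2.2214 [-0.6225439   0.66956614  1.14642357  2.03745838 -0.7683665   0.9508553
 -2.20447343]
[0.467, -0.07, 0.022] -2.2214 [ 0.70459339  0.95751394 -0.98629013  2.13389598  1.22487755  0.81090765
  2.04153567]
[0.605, -0.075, 0.1] -2.2214 [ 0.68584957  1.0011425  -1.14071951  1.72165014  1.01024953  1.12827474
  2.36281897]
[0.605, -0.075, 0.044] -2.2214 [ 0.66250481  1.06822693 -1.08210064  1.74825478  1.09216842  1.05865721
  2.31125189]
```

Block centre is about (0.4665, -0.066), yaw about 0.02. Clamp origin is (0.605, -0.031), yaw 0.021. I'll flip the wrist so the camera stays clear of the microscope knob, then pick.

```bash
cat >> h.py <<'E'
A=.021; T=np.array([.6052,-.0309]); RZ=np.array([[np.cos(A),-np.sin(A)],[np.sin(A),np.cos(A)]])
def cl(x,y): return RZ@[x,y]+T           # clamp frame -> world xy
def down(ang):                            # tool down, closing line at ang from world x
    return (R.from_euler("z",ang)*R.from_rotvec([-2.2214415,2.2214415,0])).as_rotvec()
E
python3 - <<'E'
from h import *
o=down(A)
move_ptp([.56,-.10,.40],o); print(current_joint_pos())
move_ptp([.4665,-.074,.12],o); print(current_joint_pos())
print(servo_line([.4665,-.074,.022],v=.06,guard=8),current_tool_pos())
grab(); sleep(.2); print(current_width(),current_gripper_force(),current_tool_pos())
servo_line([.4665,-.074,.08],v=.08); print(current_width(),current_wrist_force(),current_t())
w=grab_frame("wrist");cv2.imwrite("pics/w2.png",w["color"][:,:,::-1])
E
```

```text
[ 0.01328614  0.36619734  0.17115887  1.4684004  -0.06313971  1.31278519
 -2.93073122]
[ 5.57185945e-04  5.42747334e-01  1.39840531e-01  2.09871411e+00
 -1.49016633e-01  5.06536692e-01 -2.86968437e+00]
False [ 0.46673697 -0.07400315  0.02227909]
0.02360014987473584 29.989705681800842 [ 0.46650622 -0.07399718  0.02199209]
0.024050406685463238 [ 0.10097174 -0.7216451   0.0102094 ] 12.7417
```

View pics/w2.png

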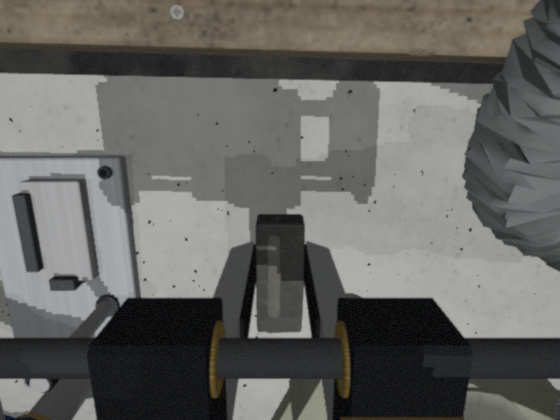

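The block is held squarely between the pads, spanning (257–303, 215–330). The bed, fence and end stop are at lower left, unobstructed. Next I'll place it.

Run:
```python
from h import *
off=-.008-.006   # grasp offset + clearance
P=lambda x,y,z:[*cl(x,-.04+y),z]
g0=-.008
servo_line(P(-.006,g0-.006,.085),v=.1)
print(servo_line(P(-.006,g0-.006,.041),v=.04,guard=5),current_tool_pos(),current_wrist_force())
z=current_tool_pos()[2]+.0007
p=current_tool_pos(); servo_line([p[0],p[1],z],v=.02)
def inv(p): return RZ.T@(np.array(p[:2])-T)-[0,-.04+g0]
print(inv(current_tool_pos()))
print("x",servo_line(P(.008,g0-.006,z),v=.015,guard=6),inv(current_tool_pos()),current_wrist_force())
x=inv(current_tool_pos())[0]
print("y",servo_line(P(x-.0003,g0+.008,z),v=.015,guard=6),inv(current_tool_pos()),current_wrist_force(),current_width())
y=inv(current_tool_pos())[1]
print("x",servo_line(P(x+.005,g0+y-.0003,z),v=.015,guard=8),inv(current_tool_pos()),current_wrist_force())
open_jaws();print(current_tool_pos(),current_t())
p=current_tool_pos();servo_line([p[0],p[1],.16],v=.1)
servo_line([p[0]-.02,p[1]-.07,.30],v=.15)
t=grab_frame("wrist");s=grab_frame("side");
a=cv2.resize(s["color"][175:315,245:345],None,fx=3,fy=3,interpolation=cv2.INTER_CUBIC)
cv2.imwrite("pics/w3.png",np.hstack([t["color"][:,60:],np.vstack([a[:420]])])[:,:,::-1]);print(current_t())
```

```text
True [ 0.59996219 -0.08497583  0.04389115] [-0.71211522 -0.51657602  3.62211891]
[-0.00645798 -0.00594334]
x True [-0.00013886 -0.00600451] [-1.05893003 -0.23530687  4.754401  ]
y True [-8.12869127e-04  4.09310296e-05] [-0.03312612 -0.08319352  2.8249462 ] 0.02373710159209546
x True [ 2.35023426e-06 -8.05462178e-06] [-0.24960597  0.35446323  4.3764656 ]
[ 0.60591343 -0.07929998  0.04394528] 18.1583
20.7667
```

View pics/w3.png

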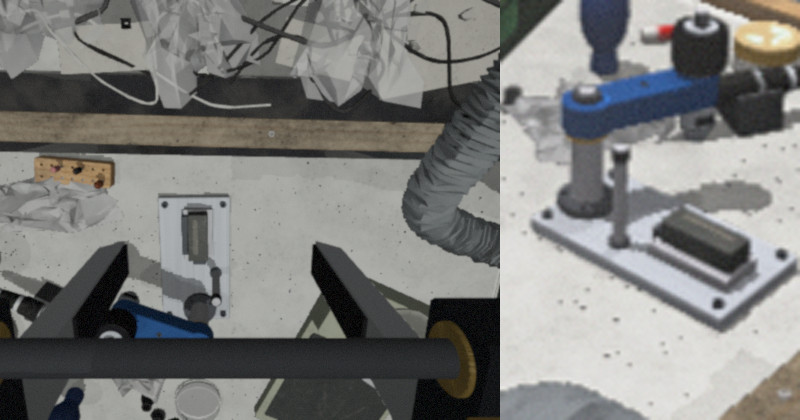

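The block sits flat on the bed against the fence and end stop; wrist view (185–208, 207–263). The contacts came within 0.2 mm of the prediction. Next I'll grip the knob and swing the arm closed.

```bash
cat >> h.py <<'E'
def kn(th,z=.1195): return [*cl(.09*np.sin(th),.066-.09*np.cos(th)),z]
def tang(th,extra=0): return down(A+th+np.pi+extra)   # closing line tangential, camera side away
def inv(p): return RZ.T@(np.array(p[:2])-T)
E
python3 - <<'E'
from h import *
th=1.17
move_ptp(kn(th,.25),tang(th)); print(current_joint_pos(),current_t())
print(servo_line(kn(th),v=.1,guard=6),current_tool_pos())
grab(); sleep(.2); print(current_width(),current_tool_pos(),current_wrist_force())
for a in np.linspace(th,.0,7)[1:]:
    r=servo_line(kn(a),tang(a),v=.07,guard=15 if a>.01 else 8)
    print(round(a,2),r,current_wrist_force().round(1))
    if r: break
c=inv(current_tool_pos());print("th",np.arctan2(c[0],.066-c[1]),current_joint_pos(),current_torque(),current_t())
s=grab_frame("side")
cv2.imwrite("pics/s4.png",cv2.resize(s["color"][150:330,230:400],None,fx=3,fy=3,interpolation=cv2.INTER_CUBIC)[:,:,::-1])
E
```

```text
[ 0.45746386  0.85504576 -1.0600096   1.34324732  0.73906415  1.35814869
  0.59395025] 23.6167
False [0.68787716 0.00191681 0.12030589]
0.03956887045072392 [0.68765098 0.00204613 0.11954351] [ 1.05840771  0.94939834 -0.8902656 ]
0.98 False [-0.8 -1.2  0.5]
0.78 False [-0.4 -1.9  1.2]
0.58 False [-0.6 -2.7  0.2]
0.39 False [-0.5 -3.1  1.2]
0.2 False [-0.6 -2.9  1.8]
0.0 False [-0.5 -4.4  1.7]
th 0.0017329991061054446 [ 0.47913481  0.79492226 -0.73756365  1.7172471   0.66314504  0.89686846
 -0.51688966] [-1.07850766  0.06658157 -0.03161845] 28.5583
```

View pics/s4.png

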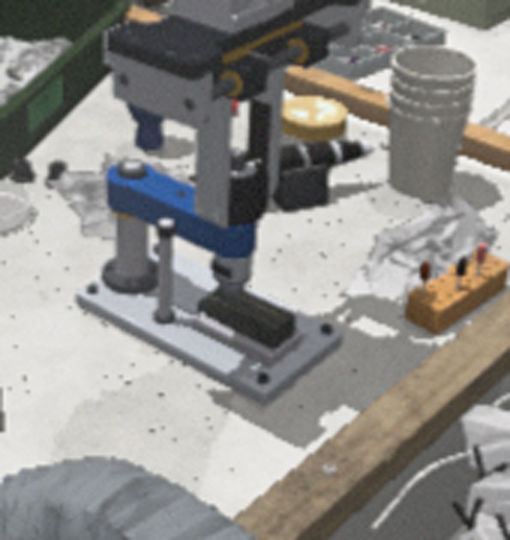

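The arm is over the block. The dark slot shows at crop (225,268), which is side pixel (305,239), and no orange yet. I'll confirm the stop, then turn the knob in small steps watching for orange.

```bash
cat >> h.py <<'E'
def orange():
    s=grab_frame("side"); h=cv2.cvtColor(s["color"][226:258,290:328],cv2.COLOR_RGB2HSV)
    return int(cv2.inRange(h,(5,130,90),(22,255,255)).sum()//255),s
def turn(total,d,need=4):
    q=list(current_joint_pos()); n0=orange()[0]; done=0
    while done<total-1e-6:
        s=min(d,total-done); q[6]-=s; move_j(q); done+=s
        n=orange()[0]; print(round(done,2),n,current_torque()[2].round(3),round(current_t(),2))
        if n>=n0+need: return True
    return False
E
python3 - <<'E'
from h import *
print("stop",servo_line(kn(-.04),tang(-.04),v=.03,guard=5)); c=inv(current_tool_pos());print("th",np.arctan2(c[0],.066-c[1]),current_wrist_force())
a=0.0
servo_line(kn(0),tang(0),v=.03); sleep(.2)
print(current_wrist_force(),current_tool_pos(),orange()[0],current_t())
turn(.8,.4)
print(turn(1.56,.12)); print(current_tool_pos(),current_wrist_force(),current_joint_pos()[6])
_,s=orange();cv2.imwrite("pics/s5.png",cv2.resize(s["color"][190:270,260:360],None,fx=4,fy=4,interpolation=cv2.INTER_CUBIC)[:,:,::-1])
E
```

```text
stop True
th -0.003135931340115908 [2.24846704 0.73954002 2.48052251]
[ 1.45522241 -4.83843435  0.95642019] [ 0.6059491  -0.05543079  0.11947065] 0 29.3417
0.4 0 0.004 29.91
0.8 0 0.056 30.43
0.12 0 -0.07 30.77
0.24 0 -0.039 31.07
0.36 0 -0.03 31.38
0.48 0 -0.043 31.68
0.6 0 0.016 31.98
0.72 0 -0.057 32.27
0.84 0 -0.011 32.58
0.96 0 -0.049 32.88
1.08 0 -0.026 33.17
1.2 0 -0.042 33.48
1.32 0 0.042 33.77
1.44 0 -0.015 34.08
1.56 0 0.006 34.38
False
[ 0.60591473 -0.05453556  0.11946958] [0.03093966 4.74767394 2.29232574] -2.872116807405803
```

View pics/s5.png

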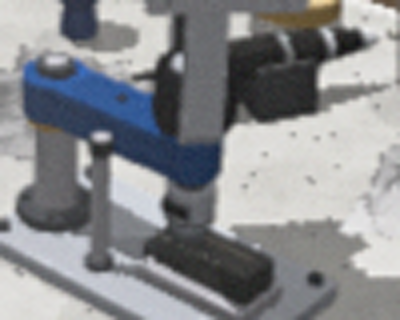

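Still no orange after 2.36 rad; the slot at crop (178,207) is visible and the pad is close to the block. I'll regrip and continue in smaller steps.

Run:
```python
from h import *
open_jaws(); q=list(current_joint_pos()); q[6]+=2.0; move_j(q)
grab(); sleep(.2); print(current_width(),current_wrist_force(),orange()[0],current_t())
print(turn(1.6,.1)); sleep(.2); print(orange()[0],current_t(),current_tool_pos())
_,s=orange();cv2.imwrite("pics/s6.png",cv2.resize(s["color"][190:270,260:360],None,fx=4,fy=4,interpolation=cv2.INTER_CUBIC)[:,:,::-1])
```

```text
0.03966478617876598 [ 1.25080966 -0.36526265 -0.14685126] 0 38.2583
0.1 0 -0.051 38.61
0.2 0 0.003 38.91
0.3 0 0.008 39.21
0.4 0 -0.04 39.51
0.5 0 -0.058 39.81
0.6 0 -0.009 40.11
0.7 0 -0.028 40.41
0.8 0 -0.03 40.71
0.9 0 0.021 41.01
1.0 0 0.017 41.31
1.1 0 -0.074 41.61
1.2 30 -0.05 41.91
True
31 42.1583 [ 0.60576483 -0.05494341  0.11940917]
```

View pics/s6.png

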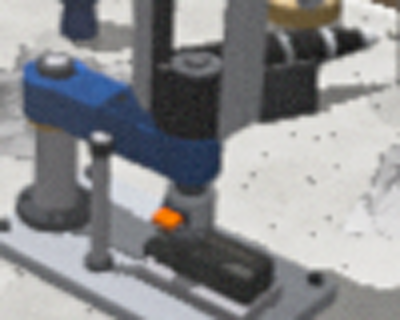

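The orange tab is out at crop (165,217). I'll let go, retreat straight up and check.

Run:
```python
from h import *
open_jaws(); p=current_tool_pos(); servo_line([p[0],p[1],.25],v=.1); sleep(.5)
n,s=orange(); print(n,current_t(),current_wrist_force())
cv2.imwrite("pics/s7.png",cv2.resize(s["color"][190:270,260:360],None,fx=4,fy=4,interpolation=cv2.INTER_CUBIC)[:,:,::-1])
```

```text
32 45.175 [-0.23070747  0.49644705 -0.01515689]
```

View pics/s7.png

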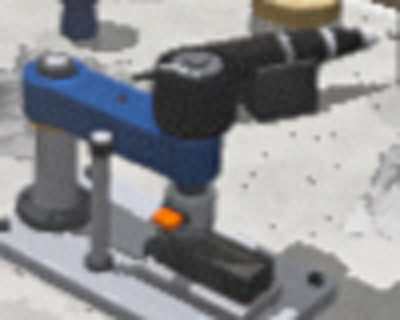

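The tab is still out at (165,217), the arm is closed, the block is seated and the robot is clear.

```bash
python3 -c "
from rig import *
print(finish_job(),current_t())"
```

```text
the job is handed in; nothing more can be done
the job is handed in; nothing more can be done
```

The dressing block is seated against the fence and end stop, the arm is closed on its stop, and I stopped turning when the orange tab popped; the gripper is clear and the job is handed in, with no verdict returned (clamp force wasn't measured directly).

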